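Third hand at the joiner's sprung stop

TASK

Blow the stop on the plywood board clean with the bench-mounted air gun: squeeze its trigger fully home, keep it squeezed for a moment and let it spring back. Then take the loose oak block, lay it flat on the board in line with the sprung stop plate, and push one end of it squarely and centrally against the plate until the tip of the plate's black pointer stands in the green band, without ever driving the plate to the end of its travel. You are the third hand for the joiner who will screw it down: keep the push steady for a couple of seconds and finish while still holding the block pressed there, with the drill, jar, tape measure and screwdriver left where they are.

Things in the scene. Friction and masses are not known exactly. Their poses are not given: they have to be found in the camera images.
- block_center (a point): centre (half-way up) of the loose oak block, a plain bar 110 long (its x) x 40 wide (its y) x 50 high (its z), about 160 g (varies by a third), with two dark pilot holes in its top; it starts on the bench top. Either end may go against the stop
- board_top (a point): centre of the upper face of the fixed plywood board (280 along its x, 170 along y, 18 thick, on the bench; slots along its sides, none within 40 of the line y = 0). Its +x is the direction in which the block is pushed, z up. At x = 80 to 135 stands a blue spring housing, 80 wide, 46 high above the board; the scale on top has its green band where the plate is 10 to 20 back
- stop_face (a point): centre of the front face of the sprung aluminium stop plate, 76 wide (y) x 50 high (2 to 52 above the board) x 8 thick; moves with the plate. Its +x points into the plate, as the board's +x. At rest it lies at x = +40 from board_top, y = 0, 27 above the board. A thin black pointer runs back from the plate's top edge over the scale
- stop_plate (a joint): how far the stop plate is pushed back, in m: 0 at rest, 0.030 at its hard end. Spring without preload, 600 N/m: green band 0.010 to 0.020 m = 6 to 12 N, middle 0.015 m = 9 N
- gun_grip (a point): place to squeeze on the fixed orange air gun lying on its side: 55 above the bench, midway between the grip's back (x = -17) and the squeezed trigger's front (+17; at rest +31). x: along the barrel to the nozzle; -y: along the grip to its free end, 59 away; z up. Grip 24 thick, 26 high, clear all round; black trigger lever 20 high in front of it (+x); gun body 30 wide, 30 high at y = +61
- trigger (a joint): angle of the air gun's trigger: 0 released (its spring brings it back), 0.30 rad fully squeezed against its end; it takes about 3 N to start and 8 N at the end at gun_grip
- drill: blue and black cordless drill standing on its battery, 200 high, 195 long, 75 wide; origin at the centre of its underside; bystander
- jar: jar of screws with a red lid, 64 diameter, 85 high; origin at the centre of its underside; bystander
- tape_measure: yellow tape measure 70 x 40 x 66 high; origin at the centre of its underside; bystander
- screwdriver: screwdriver with a red handle lying on the bench, 200 long; bystander

How it is judged (in metres and radians):
On the way, in this order (a step that is already met when the one before it is completed fails the run):
1. the trigger of the air gun is squeezed home (value of joint trigger above 0.25 rad), for 0.4 s.
2. the trigger has sprung back (value of joint trigger below 0.04 rad), for 0.1 s.
3. the block presses on the stop plate with the pointer in the green band (value of joint stop_plate between 0.009 and 0.021 m and contact force between block and stop_plate between 4.5 and 14 N), for 1 s.
At the end, for the whole second after the job is handed in: the robot holds the block on the stop plate: push 4.5-14 N, plate 9-21 mm back, robot not touching plate; block still, within 6 mm of resting on the board, tilt and yaw error under 0.1 rad, within 12 mm of the centre line; trigger released (all of step 3 and contact force between block and the fingers above 1 N and contact force between stop_plate and the arm below 0.5 N and contact force between stop_plate and the fingers below 0.5 N and angle between the x axis of block_center and the x axis of board_top, either way round below 0.1 rad and angle between block_center's own z axis and vertical below 0.1 rad and y of block_center in the frame of board_top between -0.012 and 0.012 m and z of block_center in the frame of board_top between 0.02 and 0.031 m and linear speed of block below 0.01 m/s and value of joint trigger below 0.04 rad); the arm keeps its last pose, push and grip.
It fails at once if the stop plate is driven to the end of its travel (value of joint stop_plate above 0.0285 m).
It fails at once if a bystander is disturbed (distance of any of drill, jar, tape_measure, screwdriver from where it was at the start of the episode above 0.02 m).
It also fails if it takes over 54 s, if anything falls off the work surface, if the arm or the gripper's body presses on something with over 40 N, if the wrist force passes 120 N, or if a joint passes its speed limit or range.

ROBOT

A 6-joint arm with a two-finger parallel gripper is mounted at the origin on the work surface. World frame = base frame: x ahead of the robot, y to its left, z up, the work surface at z = 0. Lengths are in m, angles in degrees, forces in N, time in s.
With the tool pointing down it reaches from about 0.3 to 0.75 m from the base axis. Payload 8.5 kg.
Tool frame: the origin (TCP) lies on the centre line of the jaws, within the pads' length; the fingertips stand 14 mm ahead of it and the grasp point (between the pads) lies 5 mm behind it; z points along the fingers, x is the direction in which the jaws open and shut, and the axes are right-handed (so a half turn about z gives the same grasp; the last joint's range is limited). The gripper opens to 85 mm and grips with 20 to 120 N. Pads are 22 mm wide; open, the fingers measure 114 mm over their backs; the gripper's body (76 mm by 85 mm) begins 54 mm behind the grasp point. The pads swing forward as they close: fully open they stand 13 mm farther back than shut.
Start: joints at [53.955, 21.807, 74.336, -0, 83.858, -12.336], TCP at [0.221, 0.504, 0.245] pointing down, gripper open.
Joint ranges: [-178.18, 178.18], [-50.72, 133.34], [12.68, 142.11], [-81.47, 261.47], [9.98, 163.14], [-165.26, 165.26]. Speed limits (degrees/s): [136.94, 136.94, 180, 180, 180, 180].

INTERFACE

Orientations are given as a 3x3 rotation matrix whose columns are the frame's x, y, z axes.
In Python, from rig import * gives the robot as it stands.
- The arm moves only by the shell command python3 -m crank 'ROWS' [FORCE]. ROWS is JSON, one flat list of numbers, 7 for each row, row after row: the turn, a rotation vector about the world's x, y, z in rad, then the shift along the world's x, y, z in m, then the opening in per cent of the stroke, from 0 (shut) to 100 (fully open). A call has 1 to 20 rows; each row shifts and turns the commanded pose from where the row before left it; what a row does not reach is not made up. A row lasts 1/10 s, in which the tool goes at most 50 mm and 8.59 degrees, less where a joint would pass 70% of its speed; a pose out of reach is approached as far as the arm can. A call is refused whole if a number of a shift passes 0.05 or a number of a turn 0.15, either way. A call with a gripper value outside its range is refused whole. The fingers move at their own pace and stop on an object; FORCE is the grip in N (left out, the last holds). Time passes only in rows, so rows that do not move let the fingers close. It gives the time, the measured TCP pose, the force and the opening at its end, in the units of the state.
- observe(): the state, without advancing time (a new reading comes with each control period).
- get_image(name): name is "side" or "top" or "wrist"; returns a dict with "frame" (480x640x3 uint8, red, green, blue), "fov_y" (degrees; the focal length in pixels is half the picture's height over the tangent of half this angle, whatever the lens; pixels are square), "cx", "cy" (the principal point, pixels), "world_to_cam" (4x4, takes a point from world to camera coordinates). Camera axes: x right, y up, looking along -z (the intrinsics and any distortion apply to the point x, -y, -z); pixel columns grow to the right and rows downward; lengths in m; the calibration is good to about 2 mm. A picture is of the moment at which its call begins. There is no depth.
- close_job(): hands the job in, once; it reports no verdict.
The state is a dict: "time_s": time; "q": joint angles; "qvel": joint speeds; "joint_efforts": joint torques, N m; "position": TCP position; "tool_rot": TCP orientation; "ft_force": force on the tool from outside, world axes, zero at the start; "wrist_torque": the same for the moment, N m; "grip_width": finger opening in m.
Only numpy, scipy, OpenCV 4.12 (cv2) and the standard library are available. Lean on these libraries where they do the work, as an engineer would, in place of code of your own. Each camera call takes 0.05 s, during which the arm holds its last target. There are 200 camera calls.

## Working session

There is one attempt and no reset: what is moved stays moved. The work goes in short steps, Python scripts to look and compute and a shell command to move; the robot and the scene stay as the last step left them, time stands still between calls to the robot, and variables do not carry over. Pictures are saved under pics/ and viewed, about 8 in all and at most 12, crops included, and the job is handed in when it is done.

```bash
ls; mkdir -p pics
python3 - <<'E'
from rig import *
import cv2
s=observe();print(s['time_s'],s['position'],s['tool_rot'],s['ft_force'],s['grip_width'])
for n in('side','top'):
    d=get_image(n);cv2.imwrite(f'pics/{n}0.png',d['frame'][:,:,::-1]);print(n,d['fov_y'],d['cx'],d['cy'],[k for k in d],d['world_to_cam'])
E
```

```text
pics
0.0 [0.2209845  0.50335551 0.24471653] [[ 4.02058679e-01  9.15613504e-01 -8.54255369e-04]
 [ 9.15612810e-01 -4.02059465e-01 -1.16976568e-03]
 [-1.41451471e-03 -3.11852714e-04 -9.99998951e-01]] [-0.08173123  0.40067755 -0.40103301] 0.08544821852385237
side 56.28476819927222 323.2008211302243 237.3460271530956 ['frame', 'fov_y', 'cx', 'cy', 'world_to_cam'] [[-0.98936983 -0.14534633 -0.00466749  0.60909995]
 [ 0.10586884 -0.74190884  0.66208992 -0.12045607]
 [-0.09969519  0.65455765  0.74940987 -0.933873  ]
 [ 0.          0.          0.          1.        ]]
top 57.091752669375126 313.6128275498355 236.759332210165 ['frame', 'fov_y', 'cx', 'cy', 'world_to_cam'] [[-0.0254359  -0.99967204  0.00296948 -0.02656833]
 [ 0.9819067  -0.02442607  0.1877834  -0.61547506]
 [-0.18764928  0.00769219  0.98220598 -1.08419289]
 [ 0.          0.          0.          1.        ]]
```

View pics/top0.png

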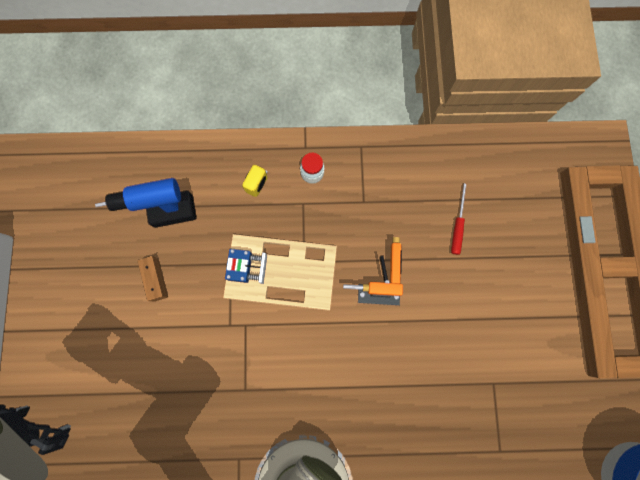

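View pics/side0.png

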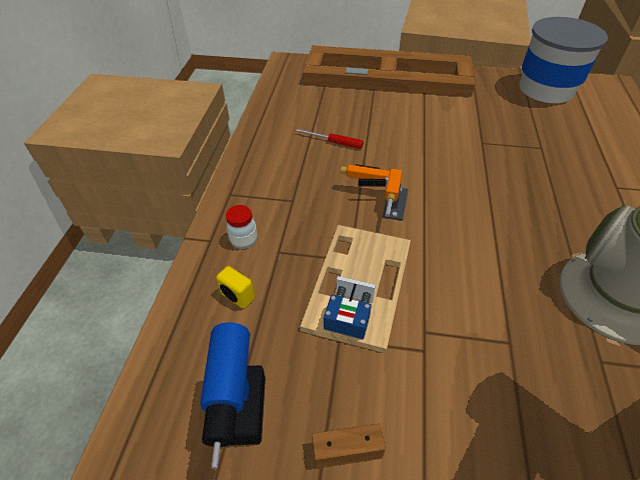

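Top view: board around (280,272), with the housing at its left end (238,265), so board +x ≈ world +y. Block at (151,278). Gun grip at (396,262), trigger at (383,268), barrel pointing left. Drill (155,200), tape (255,180), jar (312,167), screwdriver (460,220). Next I measure with colour masks.

```bash
cat > h.py <<'E'
import numpy as np, cv2
from rig import *
def ray(d,px,z):
    px=np.atleast_2d(px).astype(float);f=240/np.tan(np.radians(d['fov_y']/2))
    M=d['world_to_cam'];R=M[:3,:3];c=-R.T@M[:3,3]
    v=np.c_[(px[:,0]-d['cx'])/f,-(px[:,1]-d['cy'])/f,-np.ones(len(px))]@R
    return c+v*((z-c[2])/v[:,2])[:,None]
def proj(d,P):
    P=np.atleast_2d(P);f=240/np.tan(np.radians(d['fov_y']/2));M=d['world_to_cam']
    q=P@M[:3,:3].T+M[:3,3];return np.c_[d['cx']+f*q[:,0]/-q[:,2],d['cy']-f*q[:,1]/-q[:,2]]
def blob(d,lo,hi,box,n=1):
    x0,y0,x1,y1=box;h=cv2.cvtColor(d['frame'],cv2.COLOR_RGB2HSV)
    m=np.zeros(h.shape[:2],np.uint8);m[y0:y1,x0:x1]=cv2.inRange(h,np.array(lo),np.array(hi))[y0:y1,x0:x1]
    c,_=cv2.findContours(m,cv2.RETR_EXTERNAL,cv2.CHAIN_APPROX_NONE)
    return sorted(c,key=cv2.contourArea)[::-1][:n]
E
python3 - <<'E'
from h import *
t=get_image('top');h=cv2.cvtColor(t['frame'],cv2.COLOR_RGB2HSV)
for p in [(320,270),(325,300),(150,270),(152,290),(147,285),(397,262),(385,289),(383,268),(340,330),(262,268),(240,265)]:print(p,h[p[1],p[0]],t['frame'][p[1],p[0]])
cv2.imwrite('pics/z.png',np.hstack([cv2.resize(t['frame'][225:315,215:315],None,fx=4,fy=4,interpolation=2)[:,:,::-1],cv2.resize(t['frame'][225:315,325:425],None,fx=4,fy=4,interpolation=2)[:,:,::-1]]))
b=blob(t,(15,50,170),(30,140,255),(210,225,350,320))[0]
r=cv2.minAreaRect(b);print('board px',r)
c=ray(t,cv2.boxPoints(r),.018)[:,:2];print(c,np.linalg.norm(np.diff(c,axis=0),axis=1),c.mean(0))
g=blob(t,(8,200,120),(18,255,255),(330,225,415,310),3)
for k in g:
  r=cv2.minAreaRect(k);c=ray(t,cv2.boxPoints(r),.068)[:,:2];print('gun',r,c.round(4).tolist())
E
```

```text
(320, 270) [ 21  90 238] [238 212 154]
(325, 300) [ 21  85 244] [244 221 163]
(150, 270) [ 14 148 174] [174 120  73]
(152, 290) [ 14 105  78] [78 61 46]
(147, 285) [ 14 150 167] [167 115  69]
(397, 262) [ 15 200 250] [250 151  54]
(385, 289) [ 15 192 252] [252 160  62]
(383, 268) [114  30  42] [37 38 42]
(340, 330) [ 15 131 167] [167 123  81]
(262, 268) [ 98   4 255] [251 254 255]
(240, 265) [ 66 113 192] [107 192 124]
board px ((282.0598449707031, 277.3067321777344), (116.79261779785156, 78.75334167480469), 4.5288238525390625)
[[ 0.42960905  0.20378411]
 [ 0.63717242  0.1900248 ]
 [ 0.60425355 -0.12160525]
 [ 0.39841272 -0.09764615]] [0.20801891 0.3133639  0.20723051] [0.51736194 0.04363938]
gun ((395.0, 264.5), (43.0, 12.0), 90.0) [[0.5917, -0.2346], [0.5909, -0.2654], [0.4812, -0.2585], [0.482, -0.2283]]
gun ((376.5, 284.0), (4.0, 15.0), 90.0) [[0.4933, -0.1785], [0.4924, -0.2163], [0.4823, -0.2157], [0.4833, -0.178]]
gun ((384.05169677734375, 293.31646728515625), (31.57530403137207, 4.718876361846924), 10.954063415527344) [[0.4668, -0.1749], [0.4783, -0.1778], [0.4613, -0.2547], [0.4499, -0.2518]]
```

View pics/z.png

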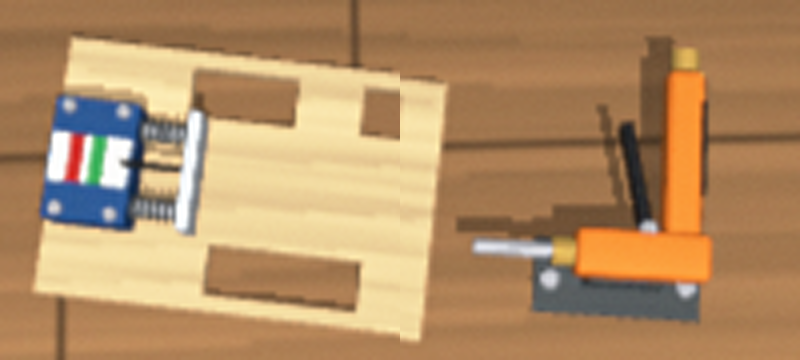

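Run:
```python
from h import *
t=get_image('top');s=get_image('side')
for d in(t,s):
    M=d['world_to_cam'];print('cam',-M[:3,:3].T@M[:3,3])
# board
b=blob(t,(18,50,185),(30,140,255),(210,225,350,320))[0]
q=cv2.approxPolyDP(cv2.convexHull(b),4,True)[:,0];print('board',q.tolist())
hand=np.array([(232.6,233.9),(223.1,297.6),(330,309.6),(336.4,245.6)])
P=ray(t,hand,.018)[:,:2];print(P.round(4).tolist(),np.linalg.norm(P-np.roll(P,-1,0),axis=1),P.mean(0))
u=(P[0]+P[1]-P[2]-P[3]);v=P[0]-P[1]+P[3]-P[2];print('yaw x',np.degrees(np.arctan2(u[1],u[0])),'from y',np.degrees(np.arctan2(v[1],v[0])))
# gun
for V in(170,235):
  g=blob(t,(8,150,V),(19,255,255),(360,225,415,310),1)[0];
  q=cv2.approxPolyDP(g,2,True)[:,0];print('gun',q.tolist());print(ray(t,q,.068)[:,:2].round(4).tolist())
# block
k=cv2.convexHull(blob(t,(8,120,120),(20,200,190),(135,245,172,305))[0]);print(cv2.minAreaRect(k))
cv2.imwrite('pics/z2.png',np.hstack([cv2.resize(x,(400,400),interpolation=2)[:,:,::-1] for x in (t['frame'][245:310,120:185],s['frame'][150:230,330:410])]))
```

```text
cam [ 0.40021528 -0.03325344  1.18055563]
cam [0.52227501 0.61043674 0.78244935]
board [[233, 235], [335, 247], [329, 309], [224, 297]]
[[0.6355, 0.1749], [0.4664, 0.1981], [0.4284, -0.0801], [0.5968, -0.1026]] [0.17069696 0.28078189 0.16983015 0.28020468] [0.53179115 0.04757628]
yaw x 82.13195949891845 from y -7.73672108086542
gun [[400, 243], [392, 244], [391, 282], [370, 282], [369, 293], [402, 294], [399, 273]]
[[0.591, -0.2628], [0.5889, -0.2422], [0.4919, -0.2339], [0.4932, -0.181], [0.4658, -0.1771], [0.4612, -0.2598], [0.5141, -0.2555]]
gun [[400, 244], [393, 244], [393, 283], [370, 283], [370, 292], [401, 294], [401, 284], [393, 283], [399, 282]]
[[0.5884, -0.2626], [0.5888, -0.2447], [0.4893, -0.2388], [0.4907, -0.1809], [0.4682, -0.1798], [0.4613, -0.2572], [0.4863, -0.2588], [0.4893, -0.2388], [0.4914, -0.2541]]
((153.0, 274.5), (59.0, 36.0), 90.0)
```

View pics/z2.png

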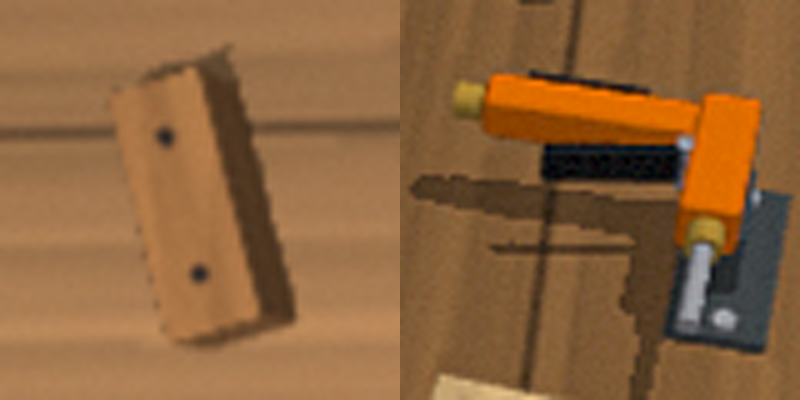

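Block crop: top-face corners roughly (112,90), (197,68), (258,322), (172,342) at ×6.15, with the dark side face to the right. The gun's grip has its orange end at the free side, and the trigger lies in front of it and is clear.

```bash
python3 - <<'E'
from h import *
t=get_image('top')
k=400/65;c=(np.array([(112,90),(197,67),(258,322),(171,344)])+.5)/k-.5+np.array([120,245])
P=ray(t,c,.05)[:,:2];print(P.round(4).tolist(),np.linalg.norm(P-np.roll(P,-1,0),axis=1),P.mean(0))
u=P[0]+P[1]-P[2]-P[3];print('block yaw',np.degrees(np.arctan2(u[1],u[0])))
H=ray(t,(np.array([(165,136),(198,273)])+.5)/k-.5+np.array([120,245]),.05)[:,:2];u=H[0]-H[1];print('holes',H,H.mean(0),np.linalg.norm(u),np.degrees(np.arctan2(u[1],u[0])))
print('back',ray(t,[(400.8,262)],.068),'free end',ray(t,[(396,242.6)],.068),'body far edge',ray(t,[(398,282.8)],.07))
for n,p,z in(('drill',(172,210),.05),('jar',(312,163),.085),('tape',(255,178),.066)):print(n,ray(t,[p],z)[0])
E
python3 -m crank '[0,0,0.09,0.019,-0.05,0,100, 0,0,0.09,0.019,-0.05,0,100, 0,0,0.09,0.019,-0.05,0,100, 0,0,0.09,0.019,-0.05,0,100, 0,0,0,0.021,-0.05,0,100, 0,0,0,0.021,-0.05,0,100, 0,0,0,0.021,-0.05,0,100, 0,0,0,0.021,-0.05,0,100, 0,0,0,0.021,-0.05,0,100, 0,0,0,0.021,-0.05,0,100, 0,0,0,0.021,-0.05,0,100, 0,0,0,0.021,-0.05,0,100, 0,0,0,0.021,-0.05,0,100, 0,0,0,0.021,-0.05,0,100, 0,0,0,0.02,-0.04,0,100,0,0,0,0,0,0,100,0,0,0,0,0,0,100,0,0,0,0,0,0,100]'
python3 - <<'E'
from h import *
s=observe();print(s['time_s'],s['position'],s['tool_rot'].round(4),s['q'])
w=get_image('wrist');cv2.imwrite('pics/w0.png',w['frame'][:,:,::-1]);print(w['fov_y'],w['world_to_cam'].round(3).tolist())
E
```

```text
[[0.5685, 0.413], [0.5774, 0.3779], [0.4703, 0.3481], [0.4622, 0.3836]] [0.03627356 0.11113717 0.03636722 0.11032793] [0.51961472 0.38063836]
block yaw 15.515230927552402
holes [[0.54855675 0.38995562]
 [0.49110653 0.37370643]] [0.51983164 0.38183102] 0.059703967670083014 15.793002107422188
back [[ 0.54197653 -0.26179517  0.068     ]] free end [[ 0.59228541 -0.25262396  0.068     ]] body far edge [[ 0.48929925 -0.25104826  0.07      ]]
drill [0.69731261 0.32938492 0.05      ]
jar [ 0.80568466 -0.04261105  0.085     ]
tape [0.77476938 0.10858734 0.066     ]
time_s: 2.1
position: [0.5054, -0.1834, 0.2454]
tool_rot: [[0.053, 0.999, -0.0], [0.999, -0.053, 0.0], [0.0, -0.0, -1.0]]
ft_force: [-0.6, 1.4, -0.5]
grip_width: 0.0854
2.1 [ 0.50542311 -0.18343325  0.24535992] [[ 5.300e-02  9.986e-01 -3.000e-04]
 [ 9.986e-01 -5.300e-02  4.000e-04]
 [ 4.000e-04 -4.000e-04 -1.000e+00]] [-3.25745310e+01  2.05775499e+01  7.62667997e+01  9.52830844e-03
  8.31854685e+01 -1.19536849e+02]
58.078634869680535 [[0.053, 0.999, 0.001, 0.154], [-0.959, 0.052, -0.277, 0.531], [-0.277, 0.014, 0.961, -0.236], [0.0, 0.0, 0.0, 1.0]]
```

View pics/w0.png

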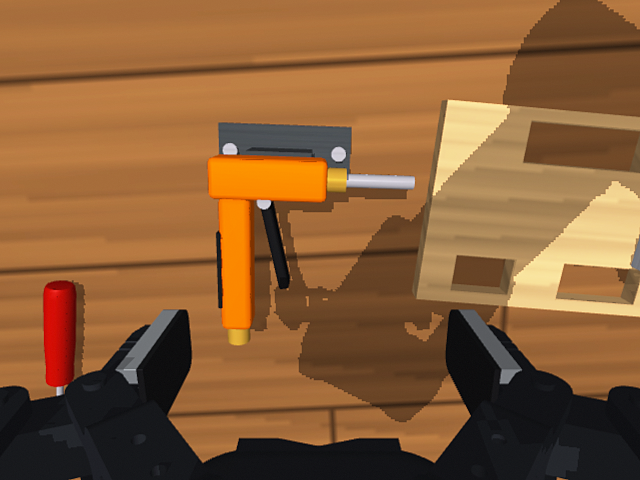

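Wrist view: grip columns ~219–253, rows 200–328; body rows 155–200, columns 208–327; trigger lever from (265,200) to (285,288). The trigger is clear, so I measure the gun here.

Run:
```python
from h import *
w=get_image('wrist');M=w['world_to_cam'];print('cam',-M[:3,:3].T@M[:3,3])
g=blob(w,(5,180,120),(19,255,255),(190,140,340,340))[0]
m=np.zeros((480,640),np.uint8);cv2.drawContours(m,[g],-1,255,-1)
L=[];
for r in range(215,320,3):
    c=np.where(m[r])[0];L.append((c[0]-.5,r,c[-1]+.5))
L=np.array(L);Bk=ray(w,L[:,:2],.068)[:,:2];Fr=ray(w,L[:,[2,1]],.068)[:,:2]
p=np.polyfit(Bk[:,0],Bk[:,1],1);print('back slope deg',np.degrees(np.arctan(p[0])),'y at x=.535',np.polyval(p,.535))
p2=np.polyfit(Fr[:,0],Fr[:,1],1);print('front(top+side)',np.polyval(p2,.535),np.degrees(np.arctan(p2[0])))
T=[]
for c in range(215,322,3):
    r=np.where(m[:,c])[0];T.append((c,r[0]-.5))
T=ray(w,T,.07)[:,:2];p=np.polyfit(T[:,1],T[:,0],1);print('body near edge slope',np.degrees(np.arctan(p[0])),'x at y=-.25',np.polyval(p,-.25))
c=np.where(m.any(1))[0];print('rows',c[0],c[-1]);print('free end',ray(w,[(240,c[-1]+.5)],.068))
B=[]
for c in range(290,325,3):
    r=np.where(m[:,c])[0];B.append((c,r[-1]+.5))
B=ray(w,B,.07)[:,:2];p=np.polyfit(B[:,1],B[:,0],1);print('body far edge x at -.25',np.polyval(p,-.25),np.degrees(np.arctan(p[0])))
```

```text
cam [ 0.43549697 -0.17809435  0.37387591]
back slope deg -4.8711010083679085 y at x=.535 -0.25659671476973184
front(top+side) -0.23136286965079117 -5.052751585878995
body near edge slope 4.769190366768301 x at y=-.25 0.4580982290562943
rows 154 329
free end [[ 0.59427691 -0.24770406  0.068     ]]
body far edge x at -.25 0.49040004739254184 4.465779223184032
```

Gun: yaw ≈ 85.2°, gun_grip ≈ (0.536, −0.241). The body edge and the free end agree to about 1 mm.

```bash
python3 -m crank '[0,0,-0.031,0.0306,-0.0290,0,100, 0,0,0,0,-0.0286,0,100, 0,0,0,0,0,-0.045,100, 0,0,0,0,0,-0.04,100, 0,0,0,0,0,-0.04,100, 0,0,0,0,0,-0.03,100, 0,0,0,0,0,0,100, 0,0,0,0,0,0,100]' 20
python3 - <<'E'
from h import *
w=get_image('wrist');cv2.imwrite('pics/w1.png',w['frame'][:,:,::-1]);print(observe()['ft_force'])
E
```

```text
time_s: 3.0
position: [0.5368, -0.2416, 0.0915]
tool_rot: [[0.084, 0.996, 0.001], [0.996, -0.084, -0.001], [-0.0, 0.001, -1.0]]
ft_force: [-0.1, -0.7, 0.6]
grip_width: 0.0854
[-0.39281228  0.2641189  -0.60794473]
```

View pics/w1.png

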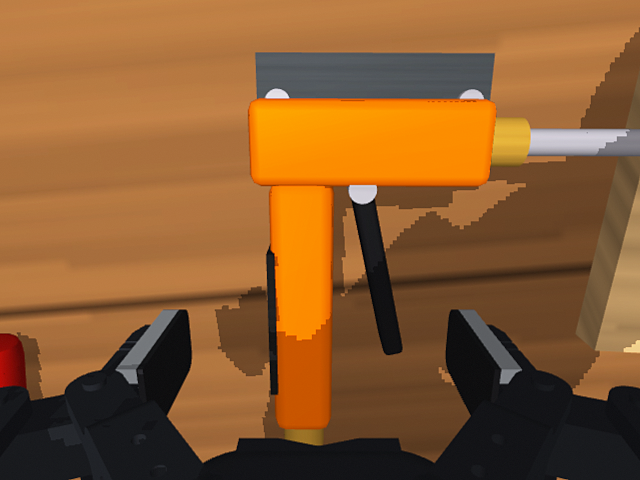

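The black strip at columns 267–277 is a pad on the grip's back, so the true back is slightly farther out. Checking its offset.

Run:
```python
from h import *
w=get_image('wrist');s=observe();R=s['tool_rot'];p=s['position']
for n,px,z in(('pad',(268,320),.062),('pad',(269,390),.062),('orange back',(273,230),.068),('orange front',(331,300),.068),('trigger tip front',(401,350),.065),('body far edge',(420,185.5),.07)):
    P=ray(w,[px],z)[0];print(n,P.round(4),'tool xy mm',(1e3*R.T@(P-p))[:2].round(1))
print(p,w['cx'])
```

```text
pad [ 0.5454 -0.2616  0.062 ] tool xy mm [-18.6   9.6]
pad [ 0.578 -0.265  0.062] tool xy mm [-19.2  42.4]
orange back [ 0.5066 -0.2545  0.068 ] tool xy mm [-14.8 -29.6]
orange front [ 0.5361 -0.2355  0.068 ] tool xy mm [ 6.6 -1.9]
trigger tip front [ 0.5617 -0.209   0.065 ] tool xy mm [35.2 21.5]
body far edge [ 0.4944 -0.2011  0.07  ] tool xy mm [ 37.3 -46.3]
[ 0.53729538 -0.24220186  0.09258479] 318.19696720923645
```

```bash
python3 -m crank '[0,0,0,0,-0.001,-0.022,100, 0,0,0,0,0,-0.02,100, 0,0,0,0,0,0,100, 0,0,0,0,0,0,70, 0,0,0,0,0,0,55, 0,0,0,0,0,0,45, 0,0,0,0,0,0,33, 0,0,0,0,0,0,30, 0,0,0,0,0,0,30, 0,0,0,0,0,0,30, 0,0,0,0,0,0,30, 0,0,0,0,0,0,30, 0,0,0,0,0,0,30]' 20
python3 - <<'E'
from h import *
w=get_image('wrist');cv2.imwrite('pics/w2.png',w['frame'][:,:,::-1]);s=observe();print(s['time_s'],s['ft_force'],s['grip_width'],s['position'])
E
```

```text
time_s: 4.4
position: [0.537, -0.2428, 0.0499]
tool_rot: [[0.085, 0.996, 0.002], [0.996, -0.085, -0.0], [-0.0, 0.002, -1.0]]
ft_force: [0.2, 3.1, 6.6]
grip_width: 0.0343
4.45 [0.65867517 3.27876627 6.89179425] 0.03442861027628509 [ 0.53703234 -0.24283524  0.04985411]
```

View pics/w2.png

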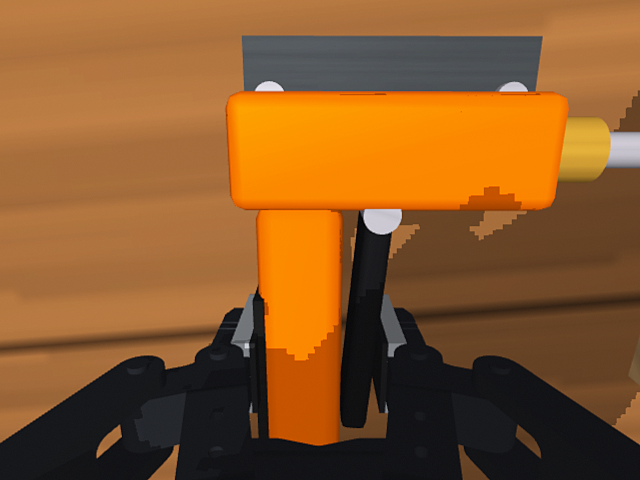

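Gripper stalled at 34.3 mm with the lever lying on the grip, so the trigger is fully home. I hold it a moment, release, rise and travel to the block.

```bash
python3 -m crank '[0,0,0,0,0,0,30, 0,0,0,0,0,0,30, 0,0,0,0,0,0,30, 0,0,0,0,0,0,30, 0,0,0,0,0,0,30, 0,0,0,0,0,0,30, 0,0,0,0,0,0,100, 0,0,0,0,0,0,100, 0,0,0,0,0,0,100, 0,0,0,0,0,0,100, 0,0,0,0,0,0,100, 0,0,0,0,0,0,100, 0,0,0,0,0,0,100, 0,0,0,0,0,0.04,100, 0,0,0,0,0,0.05,100, 0,0,0,0,0,0.05,100, 0,0,0,0,0,0.03,100]' 30
python3 -m crank '[0,0,0.09,-0.0014,0.048,0,100, 0,0,0.09,-0.0014,0.048,0,100, 0,0,0.09,-0.0014,0.048,0,100, 0,0,0.085,-0.0014,0.048,0,100, 0,0,0,-0.0014,0.048,0,100, 0,0,0,-0.0014,0.048,0,100, 0,0,0,-0.0014,0.048,0,100, 0,0,0,-0.0014,0.048,0,100, 0,0,0,-0.0014,0.048,0,100, 0,0,0,-0.0014,0.048,0,100, 0,0,0,-0.0014,0.048,0,100, 0,0,0,-0.0014,0.048,0,100, 0,0,0,0,0.046,0,100, 0,0,0,0,0,0,100, 0,0,0,0,0,0,100]'
python3 - <<'E'
from h import *
w=get_image('wrist');cv2.imwrite('pics/w3.png',w['frame'][:,:,::-1]);s=observe();print(s['time_s'],s['ft_force'],s['grip_width'],s['position'],s['q'])
E
```

```text
time_s: 6.15
position: [0.5369, -0.2433, 0.2225]
tool_rot: [[0.085, 0.996, 0.004], [0.996, -0.085, -0.003], [-0.003, 0.004, -1.0]]
ft_force: [0.7, -0.5, 0.3]
grip_width: 0.0854
time_s: 7.65
position: [0.5192, 0.3796, 0.2178]
tool_rot: [[-0.269, 0.963, -0.0], [0.963, 0.269, -0.001], [-0.0, -0.001, -1.0]]
ft_force: [0.5, 0.2, -0.3]
grip_width: 0.0848
7.7 [ 0.53583108 -0.29765217 -0.25253112] 0.08566142689587222 [0.51954122 0.37862311 0.21807297] [ 2.55596729e+01  3.23754463e+01  6.07775479e+01 -2.04618856e-02
  8.68817348e+01 -7.99273549e+01]
```

View pics/w3.png

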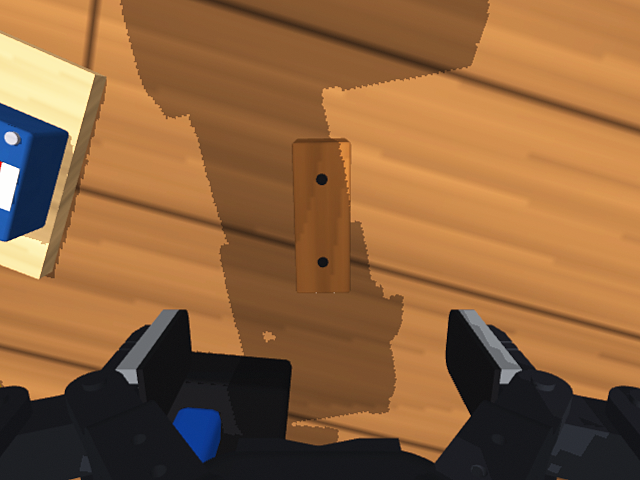

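Holes sit at (321.5,179.5) and (323,262). The block is aligned with the tool, and the drill's battery corner is at (290,360).

Run:
```python
from h import *
w=get_image('wrist');s=observe();R=s['tool_rot'];p=s['position']
g=cv2.cvtColor(w['frame'],cv2.COLOR_RGB2GRAY)
H=[]
for x,y in((321,179),(323,262)):
    m=(g[y-9:y+10,x-9:x+10]<45);r,c=np.where(m);H.append((c.mean()+x-9,r.mean()+y-9))
P=ray(w,H,.05);u=P[0]-P[1];print(H,P.round(4),'mid',P.mean(0).round(4),'yaw',np.degrees(np.arctan2(u[1],u[0])),np.linalg.norm(u))
print('tool frame mm',(1e3*(P.mean(0)-p)@R).round(1),'tool yaw',np.degrees(np.arctan2(R[1,0],R[0,0])))
print('ends',ray(w,[(322,140),(322,292)],.05).round(4),'sides',ray(w,[(295.5,240),(350,240)],.05).round(4))
print('battery',ray(w,[(290,360)],.06))
```

```text
[(np.float64(322.75257731958766), np.float64(178.82474226804123)), (np.float64(323.83529411764704), np.float64(261.54117647058825))] [[0.4923 0.3757 0.05  ]
 [0.5499 0.3927 0.05  ]] mid [0.5211 0.3842 0.05  ] yaw -163.6169915448232 0.05998650839956042
tool frame mm [  5.6   2.9 168.3] tool yaw 105.4306496128149
ends [[0.4674 0.3682 0.05  ]
 [0.5732 0.3978 0.05  ]] sides [[0.5396 0.3688 0.05  ]
 [0.5292 0.4063 0.05  ]]
battery [[0.62848052 0.38822504 0.06      ]]
```

```bash
python3 -m crank '[0,0,0.01,0.001,0.0044,0,100, 0,0,0,0,0,-0.045,100, 0,0,0,0,0,-0.045,100, 0,0,0,0,0,-0.045,100, 0,0,0,0,0,-0.03,100, 0,0,0,0,0,-0.02,100, 0,0,0,0,0,-0.008,100, 0,0,0,0,0,0,100, 0,0,0,0,0,0,70, 0,0,0,0,0,0,55, 0,0,0,0,0,0,40, 0,0,0,0,0,0,30, 0,0,0,0,0,0,30, 0,0,0,0,0,0,30, 0,0,0,0,0,0,30]' 40
```

```text
time_s: 9.25
position: [0.521, 0.3837, 0.0265]
tool_rot: [[-0.277, 0.961, 0.002], [0.961, 0.277, 0.001], [0.0, 0.002, -1.0]]
ft_force: [-0.3, -0.8, 6.2]
grip_width: 0.0395
```

Block gripped (39.5 mm). Lift it, turn it by −113.8° and carry it over the board.

```bash
python3 -m crank '[0,0,0,0,0,0.03,30, 0,0,0,0,0,0.045,30, 0,0,0,0,0,0.045,30, 0,0,-0.142,0,-0.0275,0,30, 0,0,-0.142,0,-0.0275,0,30, 0,0,-0.142,0,-0.0275,0,30, 0,0,-0.142,0,-0.0275,0,30, 0,0,-0.142,0,-0.0275,0,30, 0,0,-0.142,0,-0.0275,0,30, 0,0,-0.142,0.001,-0.0275,0,30, 0,0,-0.142,0.001,-0.0275,0,30, 0,0,-0.142,0.001,-0.0275,0,30, 0,0,-0.142,0.001,-0.0275,0,30, 0,0,-0.142,0,-0.0275,0,30, 0,0,-0.142,0,-0.0275,0,30, 0,0,-0.142,0,-0.0275,0,30, 0,0,-0.14,0,-0.0275,0,30, 0,0,0,0,0,0,30, 0,0,0,0,0,0,30]'
python3 - <<'E'
from h import *
s=observe();R=s['tool_rot'];print(s['time_s'],s['position'],'tool yaw',np.degrees(np.arctan2(R[1,0],R[0,0])),R[:,2],s['grip_width'],s['ft_force'],s['q'])
t=get_image('top');cv2.imwrite('pics/t3.png',np.hstack([cv2.resize(t['frame'][225:325,215:345],None,fx=4,fy=4,interpolation=2)[:,:,::-1]]))
E
```

```text
time_s: 11.15
position: [0.5244, -0.0017, 0.1452]
tool_rot: [[0.991, -0.134, -0.001], [-0.134, -0.991, 0.0], [-0.001, -0.0, -1.0]]
ft_force: [-0.2, 0.4, -2.5]
grip_width: 0.0394
11.15 [ 0.52438288 -0.00166031  0.14518769] tool yaw -7.700913115342318 [-5.30686587e-04  4.20700033e-04 -9.99999771e-01] 0.039375779743890754 [-0.20464285  0.43822651 -2.52382561] [-1.31376043e+01  2.48749339e+01  8.74802346e+01  1.79038518e-02
  6.76799215e+01 -5.44349007e+00]
```

View pics/t3.png

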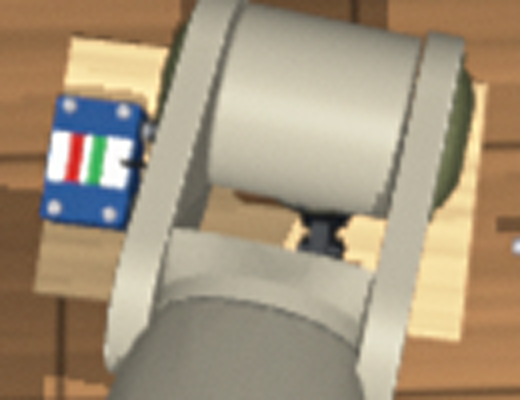

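The arm hides the block from the top camera, but the scale and pointer are visible (tip near x=121 in the crop, plate at rest). Lower it to just above the board.

```bash
python3 -m crank '[0,0,0,0,0,-0.04,30, 0,0,0,0,0,-0.035,30, 0,0,0,0,0,-0.02,30, 0,0,0,0,0,0,30, 0,0,0,0,0,0,30]'
python3 - <<'E'
from h import *
s=observe();print(s['time_s'],s['position'],s['ft_force'])
w=get_image('wrist')['frame'];t=get_image('side')['frame']
cv2.imwrite('pics/p4.png',np.hstack([cv2.resize(w,(400,300)),cv2.resize(t[215:365,280:480],(400,300),interpolation=2)])[:,:,::-1])
cv2.imwrite('pics/w4full.png',w[:,:,::-1])
E
```

```text
time_s: 11.7
position: [0.5249, -0.0009, 0.0509]
tool_rot: [[0.991, -0.133, 0.0], [-0.133, -0.991, -0.0], [0.0, -0.0, -1.0]]
ft_force: [0.3, -0.7, -0.5]
grip_width: 0.0396
11.7 [ 0.52492121 -0.00089092  0.05088437] [ 0.28641876 -0.65680049 -0.48785738]
```

View pics/p4.png

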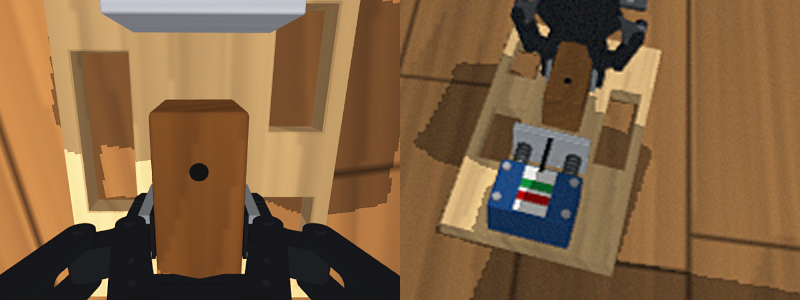

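Side and wrist views show the block clean in the jaws, in front of the plate and just above the board. The plate's visible centre is at column 204 (half scale) against the block's 199, so I measure that offset.

Run:
```python
from h import *
w=get_image('wrist');s=observe();R=s['tool_rot'];p=s['position']
h=cv2.cvtColor(w['frame'],cv2.COLOR_RGB2HSV)
m=cv2.inRange(h,np.array((0,0,90)),np.array((179,45,255)));m[90:]=0
k=cv2.findContours(m,0,2)[0];k=max(k,key=cv2.contourArea);q=cv2.approxPolyDP(cv2.convexHull(k),3,True)[:,0].astype(float);print('plate px',q.tolist())
q=q[q[:,1].argsort()][::-1]
b=q[:2];P=ray(w,b,.02);print('bottom edge',P.round(4),np.linalg.norm(P[0]-P[1]),'mid',P.mean(0));d=P[0]-P[1];print('edge yaw',np.degrees(np.arctan2(d[1],d[0])))
print('tool frame mm',((P-p)@R*1e3).round(1),'mid',((P.mean(0)-p)@R*1e3).round(1))
# block front-top edge and sides
B=ray(w,[(301,200),(495,200),(310,440),(485,440)],p[2]+.024);print('block tool mm',((B-p)@R*1e3).round(1))
```

```text
plate px [[482.0, 22.0], [429.0, 51.0], [212.0, 50.0], [163.0, 21.0], [158.0, 0.0], [486.0, 0.0]]
bottom edge [[0.5755 0.0855 0.02  ]
 [0.502  0.0957 0.02  ]] 0.07425053016124787 mid [0.53876712 0.0906052  0.02      ]
edge yaw -7.9184883344151835
tool frame mm [[ 38.1 -92.9  31.8]
 [-36.2 -93.2  31.6]] mid [  0.9 -93.   31.7]
block tool mm [[ -4.1 -51.9 -24. ]
 [ 43.4 -51.9 -23.9]
 [ -2.3  18.7 -24. ]
 [ 48.5  18.8 -23.9]]
```

View pics/w4full.png

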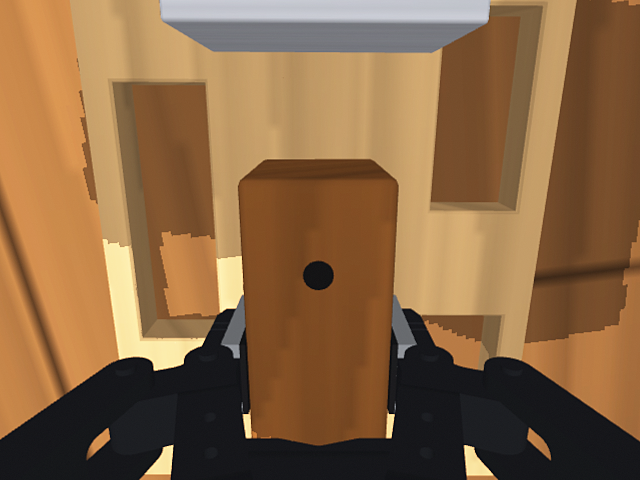

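```bash
python3 -m crank '[0,0,-0.002,0.002,0,0,30, 0,0,0,0,0,-0.003,30, 0,0,0,0,0,-0.002,30, 0,0,0,0,0,0,30,0,0,0,0,0,0,30]'; python3 -m crank '[0,0,0,0,0,-0.001,30, 0,0,0,0,0,0,30,0,0,0,0,0,0,30]'
```

```text
time_s: 12.35
position: [0.5265, -0.0016, 0.0452]
tool_rot: [[0.991, -0.137, -0.0], [-0.137, -0.991, 0.0], [-0.0, -0.0, -1.0]]
ft_force: [-0.7, 0.6, -1.6]
grip_width: 0.0396
time_s: 12.65
position: [0.5267, -0.0016, 0.0445]
tool_rot: [[0.991, -0.137, 0.0], [-0.137, -0.991, -0.0], [0.0, 0.0, -1.0]]
ft_force: [0.9, -0.1, -0.3]
grip_width: 0.0394
```

```bash
python3 -m crank '[0,0,0,0,0,-0.001,30, 0,0,0,0,0,0,30,0,0,0,0,0,0,30]';python3 -m crank '[0,0,0,0,0,-0.0005,30, 0,0,0,0,0,0,30,0,0,0,0,0,0,30]'
```

```text
time_s: 12.95
position: [0.5267, -0.0016, 0.0444]
tool_rot: [[0.991, -0.136, 0.001], [-0.136, -0.991, -0.0], [0.001, 0.0, -1.0]]
ft_force: [-3.4, 1.3, 12.3]
grip_width: 0.0398
time_s: 13.25
position: [0.5267, -0.0016, 0.0444]
tool_rot: [[0.991, -0.136, 0.001], [-0.136, -0.991, -0.0], [0.001, 0.0, -1.0]]
ft_force: [-4.9, 0.3, 17.4]
grip_width: 0.0397
```

```bash
python3 -m crank '[0,0,0,0,0,0.0013,30, 0,0,0,0,0,0,30,0,0,0,0.0014,0.0099,0,30, 0,0,0,0.0014,0.0099,0,30, 0,0,0,0.0014,0.0099,0,30, 0,0,0,0,0,0,30, 0,0,0,0,0,0,30]'; python3 -m crank '[0,0,0,0.0004,0.003,0,30,0,0,0,0.0004,0.003,0,30,0,0,0,0,0,0,30,0,0,0,0,0,0,30]';python3 -m crank '[0,0,0,0.0004,0.003,0,30,0,0,0,0.0004,0.003,0,30,0,0,0,0,0,0,30,0,0,0,0,0,0,30]'
```

```text
time_s: 13.95
position: [0.5315, 0.0298, 0.0445]
tool_rot: [[0.991, -0.136, 0.002], [-0.136, -0.991, 0.001], [0.002, -0.001, -1.0]]
ft_force: [0.6, 4.1, 6.6]
grip_width: 0.0396
time_s: 14.35
position: [0.5321, 0.0348, 0.0444]
tool_rot: [[0.991, -0.136, 0.001], [-0.136, -0.991, -0.0], [0.001, 0.0, -1.0]]
ft_force: [0.9, -1.0, 6.2]
grip_width: 0.0398
time_s: 14.75
position: [0.5329, 0.0404, 0.0444]
tool_rot: [[0.991, -0.136, 0.001], [-0.136, -0.991, -0.001], [0.001, 0.001, -1.0]]
ft_force: [-0.9, -4.4, 5.9]
grip_width: 0.0397
```

Run:
```python
from h import *
t=get_image('top')['frame'];w=get_image('wrist')['frame']
cv2.imwrite('pics/p5.png',np.hstack([cv2.resize(w,(400,300)),cv2.resize(t[240:300,215:295],(400,300),interpolation=2)])[:,:,::-1])
print(observe()['ft_force'])
```

```text
[-1.15770758 -4.48175279  5.09030841]
```

View pics/p5.png

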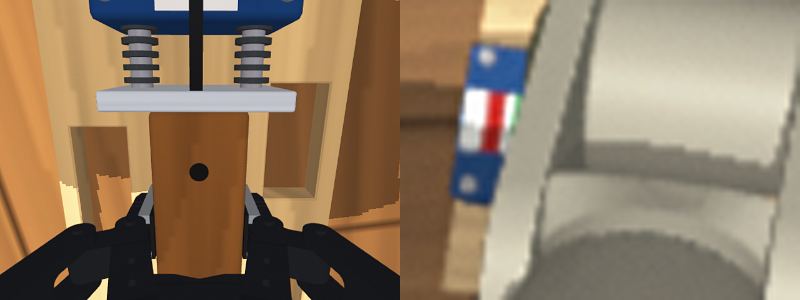

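Wrist view: block square on the plate and within ~1 mm of centre (block column 199, plate 196.5); the spring is starting to compress. That was picture 12, so from here I use numbers only. I ease the downward load, push on, and read the pointer against the green band along the scale line in the side camera.

```bash
cat > chk.py <<'E'
from h import *
c=np.array([.5318,.0476]);a=np.radians(82.2);u=np.array([np.cos(a),np.sin(a)]);v=np.array([-u[1],u[0]])
s=observe();p=s['position'][:2]-c;F=s['ft_force']
print(s['time_s'],'tcp board mm',1e3*p@u,1e3*p@v,'F u,v,z',F[:2]@u,F[:2]@v,F[2],'w',s['grip_width'])
d=get_image('side')
xs=np.arange(.05,.136,.003)
for y in(-.002,.0,.008,-.01):
    o=''
    for x in xs:
        q=proj(d,[*(c+x*u+y*v),.070])[0];r,g,b=[float(d['frame'][int(round(q[1])),int(round(q[0])),i]) for i in range(3)]
        o+='G' if g>1.3*max(r,b) else 'R' if r>1.5*max(g,b) else 'B' if b>1.4*r else 'W' if min(r,g,b)>150 else 'k' if max(r,g,b)<70 else '.'
    print(f'{y:+.3f}',o)
E
python3 -m crank '[0,0,0,0,0,0.0004,30,0,0,0,0.0004,0.003,0,30,0,0,0,0.0003,0.002,0,30,0,0,0,0,0,0,30,0,0,0,0,0,0,30]'; python3 chk.py
```

```text
time_s: 15.35
position: [0.5335, 0.0451, 0.0445]
tool_rot: [[0.991, -0.137, 0.001], [-0.137, -0.991, -0.001], [0.001, 0.001, -1.0]]
ft_force: [0.8, -4.9, 1.1]
grip_width: 0.0394
15.35 tcp board mm -2.2664475490331246 -1.994121475888678 F u,v,z -4.701538397843381 -1.487763054620288 1.1302506319440375 w 0.0394297052987904
-0.002 R...k.k.kk.kk.B.kkGGGWWRRRWWW
+0.000 R....kRBkRkBkkkkkkGGGWWRRRWWW
+0.008 R...............W.GGG.WRRRW..
-0.010 R..............W..GGGW.RRRWWW
```

Pointer tip is right at the green edge and force is ~5 N, i.e. 8–10 mm back. I push 6 mm more in small steps.

```bash
python3 -m crank '[0,0,0,0.0003,0.002,0,30,0,0,0,0.0003,0.002,0,30,0,0,0,0.0002,0.002,0,30,0,0,0,0,0,0,30,0,0,0,0,0,0,30]'; sed -i 's/,\.003);*$/,.0015)/;s/xs=.*/xs=np.arange(.09,.136,.0015)/' chk.py; python3 chk.py
```

```text
time_s: 15.9
position: [0.5342, 0.0506, 0.0445]
tool_rot: [[0.991, -0.137, 0.0], [-0.137, -0.991, -0.001], [0.001, 0.001, -1.0]]
ft_force: [0.0, -8.5, 1.3]
grip_width: 0.0392
15.9 tcp board mm 3.325369316917683 -1.9847094241870358 F u,v,z -8.466094595212837 -1.1907065277705073 1.289939501360113 w 0.03924760715348515
-0.002 kkk..kkkGGGkkGGGWWWRRRRRWWWWWWW
+0.000 kkkkkkkkkkkkGGGWWWRRRRRRWWWWWWW
+0.008 .........GGGGGG..WRRRRRRRWWW...
-0.010 WW...WWWGGGGGGGGWW.RRRRRRWWWWWW
```

8.5 N with the pointer tip mid-band. Hold for two seconds or so, then recheck.

```bash
python3 -m crank '[0,0,0,0,0,0,30,0,0,0,0,0,0,30,0,0,0,0,0,0,30,0,0,0,0,0,0,30,0,0,0,0,0,0,30,0,0,0,0,0,0,30,0,0,0,0,0,0,30,0,0,0,0,0,0,30,0,0,0,0,0,0,30,0,0,0,0,0,0,30,0,0,0,0,0,0,30,0,0,0,0,0,0,30,0,0,0,0,0,0,30,0,0,0,0,0,0,30,0,0,0,0,0,0,30,0,0,0,0,0,0,30,0,0,0,0,0,0,30,0,0,0,0,0,0,30,0,0,0,0,0,0,30,0,0,0,0,0,0,30]'; python3 chk.py; python3 -m crank '[0,0,0,0,0,0,30,0,0,0,0,0,0,30,0,0,0,0,0,0,30,0,0,0,0,0,0,30,0,0,0,0,0,0,30]';python3 - <<'E'
from h import *
# bystanders vs first pictures (mean colour-difference in their boxes)
t=get_image('top')['frame'];o=cv2.imread('pics/top0.png')[:,:,::-1]
for n,(x0,y0,x1,y1) in dict(drill=(95,170,200,230),tape=(240,162,270,195),jar=(298,150,328,185),screwdriver=(448,180,470,258)).items():
    print(n,np.abs(t[y0:y1,x0:x1].astype(int)-o[y0:y1,x0:x1]).mean().round(2))
E
```

```text
time_s: 17.95
position: [0.5342, 0.0506, 0.0444]
tool_rot: [[0.991, -0.137, 0.0], [-0.137, -0.991, -0.001], [0.001, 0.001, -1.0]]
ft_force: [-0.3, -9.2, 2.0]
grip_width: 0.0398
17.95 tcp board mm 3.3265680281437144 -1.9663747285758812 F u,v,z -9.19662244149365 -0.9448627474680104 2.021005212476056 w 0.039791460704832235
-0.002 kkk..kkkGGGkkGGGWWWRRRRRWWWWWWW
+0.000 kkkkkkkkkkkkGGGWWWRRRRRRWWWWWWW
+0.008 W....WWW.GGGGGG..WRRRRRRRWW.WW.
-0.010 ..WWWWWWGGGGGGGGWW.RRRRRRWWWWWW
time_s: 18.5
position: [0.5342, 0.0506, 0.0444]
tool_rot: [[0.991, -0.137, 0.0], [-0.137, -0.991, -0.001], [0.001, 0.001, -1.0]]
ft_force: [-0.3, -8.4, 2.6]
grip_width: 0.0397
drill 1.54
tape 1.23
jar 1.36
screwdriver 1.35
```

```bash
python3 -c "
from rig import *
print(close_job())"
```

```text
the job is handed in; nothing more can be done
None
```

The job is handed in at about 18.5 s, with the arm still holding the block pressed against the stop plate. `close_job()` gives no verdict, so the results below are from my own checks.

**Air gun:** I squeezed the trigger until the jaws stalled at 34.3 mm, where 34 mm is fully home. I held it there for more than 0.6 s and then released it. I did not check from a picture that the trigger sprang back, only that the jaws opened fully and moved well clear.

**Block:** I gripped it across its 40 mm width, turned it in line with the board, set it down until it touched, and pushed it against the plate in small steps.

**Last checks:**

| Check | Reading |
|---|---|
| Push along the board | 8.4–9.2 N, steady over 2.5 s |
| Plate travel | about 14–15 mm, from the push; pointer tip mid-green in the side camera |
| Downward load on the block | about 2 N |
| Tool tilt | about 0.001 rad |
| Yaw error | under 0.01 rad |
| Grip width | 39.7 mm |
| Drill, jar, tape measure, screwdriver | image areas unchanged from the start |

**Disagreement:** the block's sideways offset reads 2 mm from the top-camera board estimate and about 1 mm from the wrist view. Both are well inside the 12 mm limit.

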